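# Angle a leg blank past the stake into the stock bay

### The arm

A 6-joint arm with a two-finger parallel gripper is mounted at the origin on the work surface. World frame = base frame: x ahead of the robot, y to its left, z up, the work surface at z = 0. Lengths are in mm, angles in rad, forces in N, time in s.
With the tool pointing down it reaches from about 400 to 925 mm from the base axis. Payload 12.5 kg.
Tool frame: the origin (TCP) lies at the very end of the fingers, on their centre line; the grasp point (between the pads) lies 19 mm behind it; z points along the fingers, y is the line along which they close (so a half turn about z gives the same grasp; the last joint's range is limited). The gripper opens to 95 mm and grips with 3 to 60 N. Pads are 20 mm wide; open, the fingers measure 119 mm over their backs; the gripper's body (75 mm by 180 mm) begins 59 mm behind the grasp point.
Start: joints at [-0.106, 0.491, 1.559, -0, 1.092, -0.106], TCP at [625.017, 0.021, 214.661] pointing down, gripper open.
Joint ranges: [-3.1, 3.1], [-0.84, 2.19], [0.05, 2.79], [-1.13, 4.28], [0.06, 2.93], [-2.69, 2.69]. Speed limits (rad/s): [2.22, 2.22, 2.79, 3.14, 3.14, 3.14].

### API

Orientations are given as [roll, pitch, yaw] about the fixed x, y, z axes, in that order (R = Rz(yaw) Ry(pitch) Rx(roll)).
In Python, from cell import * gives the robot as it stands.
- The arm moves only by the tool jog_arm, never from a script. Its argument "targets" is a list of rows, each an object with "turn": the turn, a rotation vector about the world's x, y, z in degrees, a list of three; "slide": the shift along the world's x, y, z in mm, a list of three; "claw": the opening in per cent of the stroke, from 0 (shut) to 100 (fully open). In form: [{"turn": [wx, wy, wz], "slide": [x, y, z], "claw": claw}, ...]. A call has 1 to 5 rows; each row shifts and turns the commanded pose from where the row before left it; what a row does not reach is not made up. A row lasts 1/8 s, in which the tool goes at most 62.5 mm and 10.7 degrees, less where a joint would pass 70% of its speed; a pose out of reach is approached as far as the arm can. A call with a gripper value outside its range is refused whole. The fingers move at their own pace and stop on an object; the grip force is fixed at half the most. Time passes only in rows, so rows that do not move let the fingers close. It gives the time, the measured TCP pose, the force, the opening and the grip force at its end, in the units of the state.
- state(): the state, without advancing time (a new reading comes with each control period).
- read_camera(name): name is "scene" or "side" or "wrist"; returns a dict with "frame" (400x640x3 uint8, blue, green, red), "mtx" (3x3 intrinsics, pixels), "R" (3x3) and "t" (3): a world point X has camera coordinates R X + t. Camera axes: x right, y down, z forward; pixel columns grow to the right and rows downward; lengths in mm; the calibration is good to about 2 mm. A picture is of the moment at which its call begins. There is no depth.
- job_done(): hands the job in; it is judged then, once.
Trained networks look in the newest picture that a camera, given by its name, has taken for a name from the list of things; names that differ only in an ending like _2 or _b are one class to them, and where a whole thing is asked for, a point or a joint stands for the part that bears it (a point fixed in the world has none). Each returns a list of dicts, best first, with "conf" (0 to 1); they miss things now and then, are a little off and sometimes report something else, mostly with a low value. They report only what shows in the picture. A call takes as long as a camera call.
- look_for(query, camera): "xy" ([column, row] in pixels, amid what is visible of it).
The state is a dict: "t": time; "joints": joint angles; "qvel": joint speeds; "tau": joint torques, N m; "eef_pos": TCP position; "tcp_rot": TCP orientation; "ft_force": force on the tool from outside, world axes, zero at the start; "moment": the same for the moment, N m; "opening": opening from 0.0 (shut) to 1.0 (fully open); "grip_force": force on a finger pad.
Only numpy, scipy, OpenCV 4.12 (cv2) and the standard library are available. Lean on these libraries where they do the work, as an engineer would, in place of code of your own. Each camera call takes 0.05 s, during which the arm holds its last target. There are 200 camera calls.

### The job

Put the walnut leg blank away in the stock bay next to the one already stored there, by pushing it along the bench: push one end so that it angles in past the yellow stake, then the other end, until it lies home along its whole length against the stored blank. Keep it flat on the bench the whole time - do not pick it up - and leave the tape measure, the block plane and the glue bottle where they are.

Things in the scene. Friction and masses are not known exactly. Their poses are not given: they have to be found in the camera images.
- bay: Stock bay of plywood rails fixed to the bench, open on top and towards the robot; its floor is the bare bench. Origin: on the bench, middle of the mouth, level with the side rails' front ends. x points in to the back rail, y along the length, z up. Inside 300 mm long (y -150 to 150) and 114 mm deep (x 0 to 114). Rails 18 mm thick, sides 40 mm high, back 55 mm high.
- stake: Fixed upright round stake, yellow, 25 mm in diameter, 60 mm high, that keeps the stock in. Origin: its centre at bench height. It stands on the mouth line (bay x = 0) at bay y = +90 or -90 mm; the flush empty socket at the other side obstructs nothing. The clear mouth from the stake to the far side rail is 227 mm, less than the blank's length.
- blank_mid (a point): Centre of the loose walnut leg blank to be put away: a straight square bar, 280 mm long (its y axis), 32 mm wide (x) and 32 mm high (z), about 0.2 kg, dark wood with both ends painted red, lying on the bench in front of the mouth; centre 16 mm above the bench. The two ends are alike.
- blank_end_a (a point): Centre of the end face of the blank at its +y end, 140 mm from blank_mid.
- blank_end_b (a point): Centre of the end face of the blank at its -y end, 140 mm from blank_mid.
- stored_mid (a point): Centre of the leg blank already stored, of the same size and look, loose, lying along the bay against its back rail. Its front face is about 82 mm behind the mouth line, so that the new blank's centre is at bay x = 65 to 66 mm when home.
- tape_mid (a point): Tape measure, yellow and black, 72 x 68 x 39 mm, lying loose on the bench to the robot's left of the work; the point is its centre, 19 mm up. To be left alone.
- plane_mid (a point): Block plane, steel with brass cap and wooden knob, 160 mm long (x axis), 50 mm wide, 60 mm high, standing loose on the bench to one side of the bay; the point is 30 mm above the bench. To be left alone.
- glue_mid (a point): Glue bottle, white with a yellow label and an orange cap, 62 mm in diameter, 165 mm high, standing loose on the other side of the bay; the point is its centre, 82 mm up. To be left alone.

How it is judged (in metres and radians):
On the way:
1. the blank stands at an angle in the mouth: one end inside the bay, deeper than the stake, the other end still in front of the mouth (((x of blank_end_a in the frame of bay above 0.02 m and x of blank_end_b in the frame of bay below -0.005 m) or (x of blank_end_b in the frame of bay above 0.02 m and x of blank_end_a in the frame of bay below -0.005 m))), for 0.1 s.
At the end, for the whole second after the job is handed in: The blank lies still, flat on the bench between the side rails of the bay and behind the stake, with both of its ends within 8 mm of touching the stored blank's front face; the stored blank still lies against the back rail (x of each of blank_end_a, blank_end_b in the frame of bay above 0.0575 m and x of blank_mid in the frame of bay below 0.072 m and y of blank_mid in the frame of bay between -0.014 and 0.014 m and height (world z) of each of blank_mid, stored_mid below 0.02 m and linear speed of blank below 0.01 m/s and x of stored_mid in the frame of bay between 0.092 and 0.103 m).
It fails at once if the blank is picked up or tipped: its centre more than 10 mm above where it slides, or tilted by more than 0.15 rad (height (world z) of blank_mid above 0.026 m or angle between blank_mid's own z axis and vertical above 0.15 rad).
It fails at once if the stored blank is lifted out or tipped (height (world z) of stored_mid above 0.026 m or angle between stored_mid's own z axis and vertical above 0.15 rad).
It fails at once if the tape measure, the block plane or the glue bottle is moved by more than 15 mm (distance of any of tape_mid, plane_mid, glue_mid from where it was at the start of the episode above 0.015 m).
It also fails if it takes over 67 s, if anything falls off the work surface, if the arm or the gripper's body presses on something with over 40 N, if the wrist force passes 120 N, or if a joint passes its speed limit or range.

## Working session

There is one attempt and no reset: what is moved stays moved. The work goes in short steps, Python scripts to look and compute and a tool call to move; the robot and the scene stay as the last step left them, time stands still between calls to the robot, and variables do not carry over. Pictures are saved under pics/ and viewed, at most 10 in all, crops included, and the job is handed in when it is done.

Besides the shell and the picture viewer there is one more tool, called after "Call:" as a command line: name --argument value ..., lists and objects as JSON in quotes. jog_arm: Moves the arm, as the interface text tells. Its arguments: {"type":"object","properties":{"targets":{"type":"array","items":{"type":"object","properties":{"turn":{"type":"array","items":{"type":"number"}},"slide":{"type":"array","items":{"type":"number"}},"claw":{"type":"number"}}}}},"required":["targets"]}

```bash
mkdir -p pics; cat > h.py <<'E'
from cell import *
import numpy as np, cv2
def ray(c,px,z):
    K,R,t=[np.array(c[k],float) for k in("mtx","R","t")]
    d=R.T@np.linalg.solve(K,[px[0],px[1],1.]); o=-R.T@t.ravel()
    return (o+d*(z-o[2])/d[2])
def proj(c,X):
    K,R,t=[np.array(c[k],float) for k in("mtx","R","t")]
    p=K@(R@np.array(X,float)+t.ravel()); return p[:2]/p[2]
E
python3 - <<'E'
from h import *
for n in("scene","side"):
    c=read_camera(n); cv2.imwrite(f"pics/{n}0.png",c["frame"])
    print(n,-np.array(c["R"]).T@np.array(c["t"]).ravel())
    for q,z in(("stake",30),("blank_mid",16),("blank_end_a",16),("stored_mid",16),("tape_mid",19),("plane_mid",30),("glue_mid",82),("bay",0)):
        print(q,[(round(d["conf"],2),np.round(d["xy"]),np.round(ray(c,d["xy"],z)[:2])) for d in look_for(q,n)[:4]])
print(state()["t"])
E
```

```text
scene [1319.61257537 -777.63715696  954.26308549]
stake [(0.52, array([352., 208.]), array([600., 116.]))]
blank_mid [(0.9, array([310., 210.]), array([507.,  36.]))]
blank_end_a [(0.6, array([308., 209.]), array([498.,  38.]))]
stored_mid []
tape_mid [(0.76, array([371., 157.]), array([465., 375.]))]
plane_mid [(0.68, array([432., 176.]), array([686., 408.]))]
glue_mid [(0.7, array([192., 305.]), array([ 602., -440.]))]
bay [(0.76, array([356., 241.]), array([681.,  38.]))]
side [430.83114072 938.86361244 767.87632389]
stake []
blank_mid [(0.73, array([345., 241.]), array([486.,  75.]))]
blank_end_a [(0.94, array([345., 245.]), array([484.,  90.]))]
stored_mid [(0.94, array([279., 229.]), array([680.,  51.])), (0.31, array([268., 236.]), array([705.,  88.]))]
tape_mid [(0.59, array([352., 324.]), array([443., 354.]))]
plane_mid [(0.86, array([240., 343.]), array([668., 449.]))]
glue_mid [(0.58, array([334., 145.]), array([ 576., -360.]))]
bay [(0.88, array([264., 236.]), array([720.,  73.]))]
0.9
```

View pics/scene0.png

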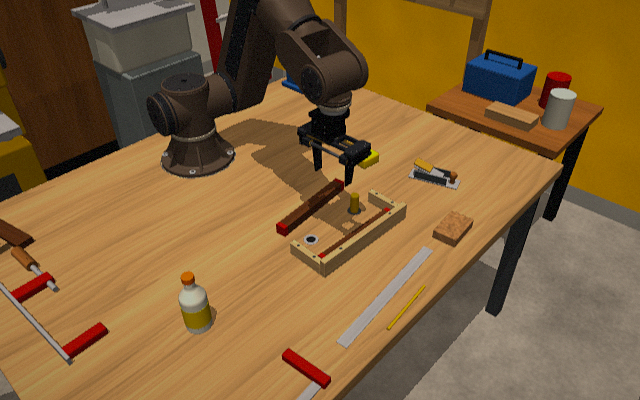

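View pics/side0.png

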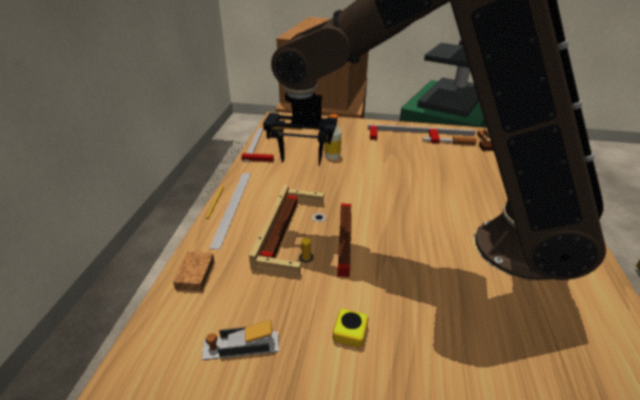

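The scene view shows the blank from about (282,228) to (340,184), in front of the bay. The stake is at (354,205) on the +y side, and the socket is at (310,240). I'll enlarge both views to pick corners.

```bash
python3 - <<'E'
import cv2
a=cv2.imread("pics/scene0.png")[170:280,265:415]; cv2.imwrite("pics/sc.png",cv2.resize(a,None,fx=5,fy=5,interpolation=cv2.INTER_CUBIC))
a=cv2.imread("pics/side0.png")[180:285,240:365]; cv2.imwrite("pics/si.png",cv2.resize(a,None,fx=5,fy=5,interpolation=cv2.INTER_CUBIC))
E
```

```text
(no output)
```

View pics/sc.png

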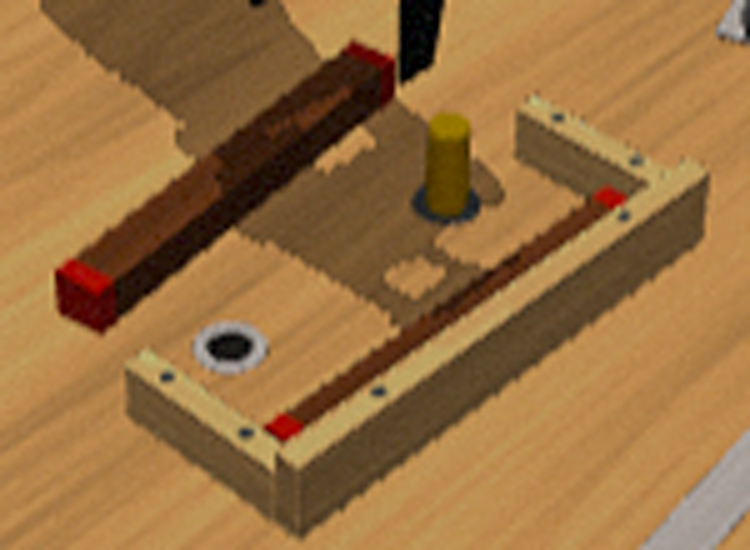

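View pics/si.png

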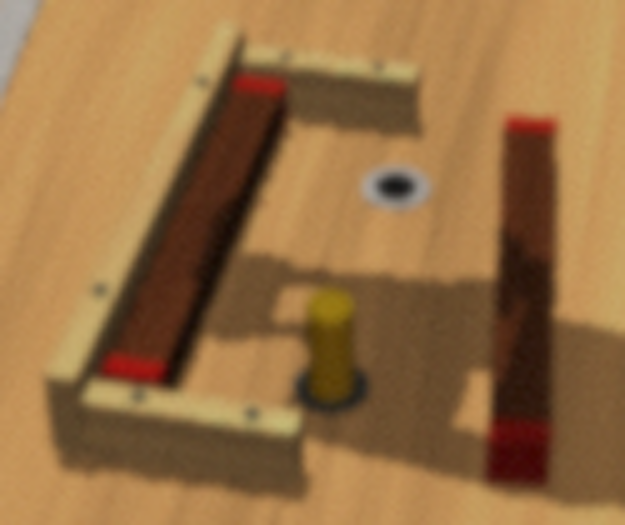

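The crops show the stake base at scene (354,211) and the socket at (311,239). In the side view the blank's top runs from (346,204) to (344,265). I'll locate these points from both views.

```bash
cat > m.py <<'E'
from h import *
sc=read_camera("scene"); si=read_camera("side")
f=lambda c,o,X,z:ray(c,[(X[0]+.5)/5-.5+o[0],(X[1]+.5)/5-.5+o[1]],z)[:2].round(1)
E
python3 - <<'E'
from m import *
S=dict(stakeTop=((450,125),60),socket=((230,347),0),stakeBase=((447,207),0),nRailOut=((126,368),40),nRailIn=((147,350),40),pRailIn=((517,110),40),pRailOut=((533,97),40),backN=((300,464),55),backNbot=((300,537),0),backP=((707,177),55),b_nf=((57,274),32),b_nfront=((112,294),32),b_nbot=((105,331),0),b_pback=((350,42),32),b_pfront=((393,64),32),b_pbot=((393,98),0))
T=dict(stakeTop=((332,305),60),socket=((396,187),0),stakeBase=((332,388),0),nRailOut=((418,67),40),nRailIn=((417,82),40),nbot=((420,133),0),pRailIn=((300,412),40),pRailOut=((298,436),40),pbot=((303,495),0),b_nfront=((506,119),32),b_nback=((557,119),32),b_pfront=((495,424),32),b_pback=((549,424),32),b_pfbot=((488,482),0),b_pbbot=((545,484),0),st_n=((287,97),32),st_p=((165,382),32))
print("scene");[print(k,f(sc,(265,170),*v)) for k,v in S.items()]
print("side");[print(k,f(si,(240,180),*v)) for k,v in T.items()]
E
```

```text
scene
stakeTop [590.8 137.7]
socket [582.6 -40.7]
stakeBase [592.5 136.1]
nRailOut [ 584.1 -120.9]
nRailIn [ 582.3 -103.4]
pRailIn [594.7 196.6]
pRailOut [593.7 213.3]
backN [ 711.1 -121.9]
backNbot [ 709.7 -120.7]
backP [726.4 204.2]
b_nf [493.8 -87.4]
b_nfront [528.8 -78.4]
b_nbot [521.3 -78.8]
b_pback [466.4 189.7]
b_pfront [501.8 190.2]
b_pbot [497.3 196.3]
side
stakeTop [584.9 139.6]
socket [579.3 -42.8]
stakeBase [585.5 139. ]
nRailOut [ 577.4 -116.2]
nRailIn [575.5 -99.7]
nbot [ 573.1 -100.8]
pRailIn [590.2 200.7]
pRailOut [587.8 217.6]
pbot [585.6 219.1]
b_nfront [517.2 -81. ]
b_nback [486.1 -86.5]
b_pfront [492.2 184.4]
b_pback [465.1 179.8]
b_pfbot [493.5 194.3]
b_pbbot [464.3 190.8]
st_n [654.6 -80.8]
st_p [665.6 182.5]
```

Averaging the two views gives:

| Item | Position (world, mm) | Notes |
|---|---|---|
| Bay origin | (585, 48) | yaw about -0.038 |
| Stake | (588, 138) | bay y = +90 |
| Blank centre | (494, 54) | yaw about +0.09 |

Only the +y end can go in first, passing behind the stake. So I'll shift the blank towards -y, turn it, push it in along its axis, then swing the -y end home.

Call:
jog_arm --targets '[{"turn": [0,0,5],"slide": [-29,45,0],"claw": 10},{"slide": [-29,45,0],"turn": [0,0,0],"claw": 10},{"slide": [-29,45,0],"turn": [0,0,0],"claw": 10},{"slide": [-29,45,0],"turn": [0,0,0],"claw": 10},{"slide": [-29,45,0],"turn": [0,0,0],"claw": 10}]'

```text
t: 1.62
eef_pos: [479.0, 226.3, 214.8]
tcp_rot: [3.141, -0.0, 1.658]
ft_force: [0.2, 0.0, -0.5]
opening: 0.531
grip_force: 0.0
```

Call:
jog_arm --targets '[{"slide": [0,0,-50],"turn": [0,0,0],"claw": 10},{"slide": [0,0,-50],"turn": [0,0,0],"claw": 10},{"slide": [0,0,-50],"turn": [0,0,0],"claw": 10},{"slide": [0,0,-40],"turn": [0,0,0],"claw": 10},{"slide": [0,0,-12],"turn": [0,0,0],"claw": 10}]'

```text
t: 2.25
eef_pos: [479.2, 224.8, 10.9]
tcp_rot: [-3.139, 0.001, 1.658]
ft_force: [0.2, -0.1, 0.3]
opening: 0.104
grip_force: 0.0
```

```bash
cat > est.py <<'E'
# fit bar pose (x,y,yaw) from its silhouette in both fixed views
from m import *
from scipy.optimize import minimize
V=np.array([0.,0,0])
U=np.array([.038,.999]);W=np.array([.999,-.038]);O=np.array([585,48.])
def mask(c):
    h=cv2.cvtColor(c["frame"],cv2.COLOR_BGR2HSV).astype(int);H,S,Vv=h[...,0],h[...,1],h[...,2]
    b,g,r=[c["frame"][...,i].astype(int) for i in range(3)]
    return ((r<150)&(r>g*1.55)&(S>120)|((r>90)&(g<60)&(b<60))).astype(np.float32)
def sil(c,p,shape):
    x,y,a=p;e=np.array([-np.sin(a),np.cos(a)]);n=np.array([np.cos(a),np.sin(a)])
    P=[proj(c,[*(np.array([x,y])+i*140*e+j*16*n),z]) for i in(-1,1) for j in(-1,1) for z in(0,32)]
    h=cv2.convexHull(np.float32(P)); m=np.zeros(shape,np.uint8)
    cv2.fillConvexPoly(m,np.int32(np.round(h*16)),1,cv2.LINE_8,4); return m
def fit(p0,cams):
    ms=[cv2.GaussianBlur(mask(c),(3,3),0) for c in cams]
    def cost(p):
        return -sum((m*(s:=cv2.GaussianBlur(sil(c,p,m.shape).astype(np.float32),(3,3),0))).sum()*2-s.sum() for c,m in zip(cams,ms))
    best=None
    for da in(-.25,-.1,0,.1,.25):
        r=minimize(cost,p0,method="Nelder-Mead",options=dict(initial_simplex=[[p0[0],p0[1],p0[2]+da],[p0[0]+25,p0[1],p0[2]+da],[p0[0],p0[1]+25,p0[2]+da],[p0[0],p0[1],p0[2]+da+.12]],maxiter=150))
        if best is None or r.fun<best.fun:best=r
    return best.x,best.fun
def bay(P): d=np.array(P)-O; return np.array([d@W,d@U]).round(1)
def rep(*p0):
    for cams,n in(([sc],"scene"),([si],"side"),([sc,si],"both")):
        p,f=fit(np.array(p0,float),cams);e=np.array([-np.sin(p[2]),np.cos(p[2])])
        print(n,p.round(3),round(f),"bay C",bay(p[:2]),"a",bay(p[:2]+140*e),"b",bay(p[:2]-140*e),"rel yaw",round(p[2]+.038,3))
    s=state();print(s["t"],np.round(s["eef_pos"],1),np.round(s["tcp_rot"],3),np.round(s["ft_force"],1),s["opening"])
E
python3 -c "
from est import *
rep(494,54,.09)"
```

```text
scene [4.94519e+02 5.43900e+01 9.80000e-02] -883 bay C [-90.6   2.9] a [-109.6  141.6] b [ -71.7 -135.7] rel yaw 0.136
side [4.90673e+02 5.21090e+01 9.40000e-02] 636 bay C [-94.4   0.5] a [-112.8  139.3] b [ -76.  -138.2] rel yaw 0.132
both [4.92804e+02 5.86120e+01 9.80000e-02] -244 bay C [-92.5   7.1] a [-111.5  145.8] b [ -73.5 -131.6] rel yaw 0.136
2.35 [479.9 225.   12.3] [-3.14   0.     1.658] [-0.   0.3  1.1] 0.10115834206817444
```

The silhouette fit confirms the blank pose. Now I'll push the a end towards -y along the blank's axis.

Call:
jog_arm --targets '[{"slide": [1.5,-15,0],"turn": [0,0,0],"claw": 10},{"slide": [1.5,-15,0],"turn": [0,0,0],"claw": 10},{"slide": [1.5,-15,0],"turn": [0,0,0],"claw": 10},{"slide": [1.5,-15,0],"turn": [0,0,0],"claw": 10},{"slide": [1.5,-15,0],"turn": [0,0,0],"claw": 10}]'

```text
t: 2.98
eef_pos: [487.7, 148.9, 12.9]
tcp_rot: [3.141, -0.0, 1.658]
ft_force: [-0.6, 2.1, 1.7]
opening: 0.099
grip_force: 0.9
```

Call:
jog_arm --targets '[{"slide": [1.5,-15,0],"turn": [0,0,0],"claw": 10},{"slide": [1.5,-15,0],"turn": [0,0,0],"claw": 10},{"slide": [1.5,-15,0],"turn": [0,0,0],"claw": 10},{"slide": [0,0,0],"turn": [0,0,0],"claw": 10},{"slide": [-2,20,0],"turn": [0,0,0],"claw": 10}]'

```text
t: 3.6
eef_pos: [490.2, 124.4, 12.6]
tcp_rot: [-3.141, 0.0, 1.656]
ft_force: [1.1, 1.4, -0.7]
opening: 0.099
grip_force: 0.0
```

```bash
python3 -c "
from est import *
rep(503,-40,.09)"
```

```text
scene [ 5.0391e+02 -4.6583e+01  9.7000e-02] -1020 bay C [-77.4 -97.6] a [-96.2  41.1] b [ -58.6 -236.3] rel yaw 0.135
side [ 5.00572e+02 -4.90620e+01  9.60000e-02] 467 bay C [ -80.7 -100.2] a [-99.4  38.5] b [ -61.9 -238.9] rel yaw 0.134
both [ 5.03259e+02 -4.67240e+01  9.90000e-02] -547 bay C [-78.1 -97.7] a [-97.1  40.9] b [ -59.  -236.4] rel yaw 0.137
3.7 [489.8 126.   12.6] [-3.141  0.     1.659] [-0.6 -0.3  0.5] 0.09791689595000787
```

Now I'll move behind the blank near its a end and swing that end forward.

Call:
jog_arm --targets '[{"slide": [-20,0,0],"turn": [0,0,0],"claw": 0},{"slide": [-22,0,0],"turn": [0,0,0],"claw": 0},{"slide": [0,-25,0],"turn": [0,0,0],"claw": 0},{"slide": [0,-25,0],"turn": [0,0,0],"claw": 0},{"slide": [0,0,0],"turn": [0,0,0],"claw": 0}]'

```text
t: 4.32
eef_pos: [448.1, 74.0, 12.7]
tcp_rot: [-3.142, 0.0, 1.656]
ft_force: [0.2, 0.4, 0.7]
opening: 0.007
grip_force: 0.0
```

Call:
jog_arm --targets '[{"slide": [16,0,0],"turn": [0,0,0],"claw": 0},{"slide": [14,-1,0],"turn": [0,0,-4],"claw": 0},{"slide": [14,-2,0],"turn": [0,0,-5],"claw": 0},{"slide": [14,-2,0],"turn": [0,0,-5],"claw": 0},{"slide": [14,-3,0],"turn": [0,0,-5],"claw": 0}]'

```text
t: 4.95
eef_pos: [520.2, 67.8, 12.6]
tcp_rot: [-3.141, 0.0, 1.324]
ft_force: [-0.9, 0.5, 0.3]
opening: 0.007
grip_force: 0.3
```

Call:
jog_arm --targets '[{"slide": [14,-4,0],"turn": [0,0,-5],"claw": 0},{"slide": [14,-4,0],"turn": [0,0,-5],"claw": 0},{"slide": [0,0,0],"turn": [0,0,0],"claw": 0}]'

```text
t: 5.32
eef_pos: [548.5, 59.5, 12.5]
tcp_rot: [3.141, -0.0, 1.153]
ft_force: [0.3, 0.3, -0.2]
opening: 0.004
grip_force: 0.0
```

```bash
python3 -c "
from est import *
rep(530,-48,-.35)"
```

```text
scene [ 5.33245e+02 -6.69630e+01 -3.46000e-01] -1189 bay C [ -47.3 -116.8] a [-4.9 16.5] b [ -89.8 -250.2] rel yaw -0.308
side [ 5.32797e+02 -6.52850e+01 -3.22000e-01] 157 bay C [ -47.8 -115.2] a [-8.6 19.2] b [ -87.1 -249.5] rel yaw -0.284
both [ 5.32632e+02 -6.59140e+01 -3.37000e-01] -1026 bay C [ -48.  -115.8] a [-6.7 18. ] b [ -89.2 -249.5] rel yaw -0.299
5.425 [547.4  59.5  12.5] [-3.141  0.     1.154] [ 0.2 -0.1 -0.5] 0.0055459628888585326
```

Call:
jog_arm --targets '[{"slide": [8,-3,0],"turn": [0,0,-3],"claw": 0},{"slide": [7,-3,0],"turn": [0,0,-3],"claw": 0},{"slide": [0,0,0],"turn": [0,0,0],"claw": 0},{"slide": [-30,10,0],"turn": [0,0,0],"claw": 0},{"slide": [-10,0,60],"turn": [0,0,0],"claw": 0}]'

```text
t: 6.05
eef_pos: [519.1, 63.7, 70.1]
tcp_rot: [-3.134, 0.004, 1.05]
ft_force: [-0.5, -0.2, 0.8]
opening: 0.004
grip_force: 0.0
```

```bash
python3 -c "
from est import *
rep(537,-67,-.4)"
```

```text
scene [ 5.37735e+02 -6.90290e+01 -3.98000e-01] -1211 bay C [ -42.8 -118.7] a [ 6.5 12.3] b [ -92.  -249.7] rel yaw -0.36
side [ 5.35232e+02 -7.53890e+01 -3.86000e-01] 52 bay C [ -45.  -125.2] a [2.7 6.4] b [ -92.8 -256.7] rel yaw -0.348
both [ 5.37402e+02 -6.88630e+01 -3.87000e-01] -1138 bay C [ -43.1 -118.6] a [ 4.8 13. ] b [ -91.  -250.1] rel yaw -0.349
6.15 [523.3  63.6  76.8] [ 3.137e+00 -3.000e-03  1.050e+00] [ 0.7 -0.4 -1. ] 0.007280294870971041
```

Call:
jog_arm --targets '[{"slide": [-10,-58,10],"turn": [0,0,7.3],"claw": 10},{"slide": [-10,-58,0],"turn": [0,0,0],"claw": 10},{"slide": [-10,-58,0],"turn": [0,0,0],"claw": 10},{"slide": [-10,-58,0],"turn": [0,0,0],"claw": 10},{"slide": [-9,-58,0],"turn": [0,0,0],"claw": 10}]'

```text
t: 6.78
eef_pos: [473.2, -228.4, 82.4]
tcp_rot: [3.142, -0.0, 1.177]
ft_force: [0.7, 0.0, 0.3]
opening: 0.104
grip_force: 0.0
```

Call:
jog_arm --targets '[{"slide": [0,0,-40],"turn": [0,0,0],"claw": 10},{"slide": [0,0,-24],"turn": [0,0,0],"claw": 10},{"slide": [0,0,0],"turn": [0,0,0],"claw": 10}]'

```text
t: 7.15
eef_pos: [473.0, -226.3, 17.2]
tcp_rot: [-3.138, -0.001, 1.176]
ft_force: [0.3, 0.2, -0.5]
opening: 0.099
grip_force: 0.0
```

Call:
jog_arm --targets '[{"slide": [7.7,18.5,-3],"turn": [0,0,0],"claw": 10},{"slide": [7.7,18.5,0],"turn": [0,0,0],"claw": 10},{"slide": [7.7,18.5,0],"turn": [0,0,-1.5],"claw": 10},{"slide": [7.7,18.5,0],"turn": [0,0,0],"claw": 10},{"slide": [0,0,0],"turn": [0,0,0],"claw": 10}]'

```text
t: 7.78
eef_pos: [505.4, -152.0, 16.7]
tcp_rot: [3.14, -0.0, 1.152]
ft_force: [-0.1, 0.0, -0.1]
opening: 0.1
grip_force: 0.0
```

```bash
python3 -c "
from est import *
rep(560,-13,-.4)"
```

```text
scene [ 5.62275e+02 -4.42400e+00 -3.82000e-01] -947 bay C [-20.7 -53.2] a [26.5 78.5] b [ -67.9 -185. ] rel yaw -0.344
side [ 5.59049e+02 -9.25900e+00 -4.13000e-01] -569 bay C [-23.7 -58.2] a [27.5 72.1] b [ -75.  -188.4] rel yaw -0.375
both [ 5.61264e+02 -6.63200e+00 -3.92000e-01] -1492 bay C [-21.6 -55.5] a [26.9 75.8] b [ -70.2 -186.8] rel yaw -0.354
7.875 [ 505.  -153.1   16.4] [3.14 0.   1.15] [ 1.1  0.2 -0.6] 0.09994067285517118
```

Criterion 1 is met: a is at x ≈ 27 and b at x ≈ -70. I'll keep pushing along the axis.

Call:
jog_arm --targets '[{"slide": [6,13.8,0],"turn": [0,0,0],"claw": 10},{"slide": [6,13.8,0],"turn": [0,0,0],"claw": 10},{"slide": [6,13.8,0],"turn": [0,0,0],"claw": 10},{"slide": [4,9.2,0],"turn": [0,0,0],"claw": 10},{"slide": [0,0,0],"turn": [0,0,0],"claw": 10}]'

```text
t: 8.5
eef_pos: [527.0, -101.4, 15.6]
tcp_rot: [-3.142, -0.0, 1.15]
ft_force: [0.0, 0.3, -1.1]
opening: 0.1
grip_force: 0.0
```

```bash
python3 -c "
from est import *
rep(582,43,-.4)
cv2.imwrite('pics/p5.png',np.vstack([cv2.resize(sc['frame'][150:290,240:440],None,fx=3,fy=3)[:300],cv2.resize(si['frame'][180:280,230:430],None,fx=3,fy=3)]))"
```

```text
scene [ 5.88803e+02  4.78540e+01 -4.05000e-01] -890 bay C [ 3.8 -0. ] a [ 54.  130.7] b [ -46.4 -130.7] rel yaw -0.367
side [ 5.79068e+02  3.26700e+01 -4.00000e-01] -603 bay C [ -5.3 -15.5] a [ 44.2 115.4] b [ -54.9 -146.4] rel yaw -0.362
both [ 5.82358e+02  3.85240e+01 -4.07000e-01] -1447 bay C [-2.3 -9.6] a [ 48.2 121. ] b [ -52.7 -140.1] rel yaw -0.369
8.6 [ 526.8 -102.2   15.6] [-3.141 -0.     1.149] [ 0.1 -0.5 -0.5] 0.10304477018421994
```

View pics/p5.png

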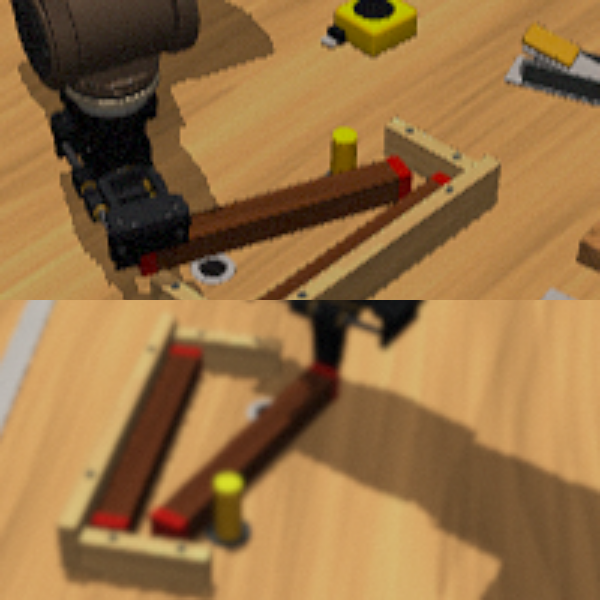

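The picture shows the a end well behind the stake and the b end at the mouth. The tape and plane haven't moved. I'll push 10 mm more, then go behind the b end.

Call:
jog_arm --targets '[{"slide": [3.9,9.2,0],"turn": [0,0,0],"claw": 10},{"slide": [0,0,0],"turn": [0,0,0],"claw": 10},{"slide": [-8,-20,0],"turn": [0,0,0],"claw": 10},{"slide": [-34,16,0],"turn": [0,0,0],"claw": 0},{"slide": [14,53,0],"turn": [0,0,0],"claw": 0}]'

```text
t: 9.22
eef_pos: [500.8, -45.3, 15.6]
tcp_rot: [-3.14, 0.0, 1.143]
ft_force: [2.2, -0.5, -0.3]
opening: 0.008
grip_force: 0.0
```

Call:
jog_arm --targets '[{"slide": [0,0,0],"turn": [0,0,0],"claw": 0},{"slide": [13,-4,0],"turn": [0,0,0],"claw": 0},{"slide": [12,-3,0],"turn": [0,0,2],"claw": 0},{"slide": [13,-3,0],"turn": [0,0,4],"claw": 0},{"slide": [13,-3,0],"turn": [0,0,4],"claw": 0}]'

```text
t: 9.85
eef_pos: [554.7, -58.5, 15.6]
tcp_rot: [-3.142, 0.0, 1.325]
ft_force: [-1.3, -0.5, 0.5]
opening: 0.006
grip_force: 0.5
```

```bash
python3 -c "
from est import *
rep(605,45,-.25)"
```

```text
scene [ 6.07749e+02  5.66060e+01 -2.74000e-01] -974 bay C [22.4  9.5] a [ 55.1 145.6] b [ -10.3 -126.6] rel yaw -0.236
side [ 6.02303e+02  2.40470e+01 -2.04000e-01] -457 bay C [ 18.2 -23.3] a [ 41.3 114.8] b [  -5.  -161.3] rel yaw -0.166
both [ 6.07187e+02  5.12810e+01 -2.36000e-01] -1330 bay C [22.   4.1] a [ 49.5 141.4] b [  -5.5 -133.1] rel yaw -0.198
9.95 [555.3 -58.6  15.6] [ 3.14  -0.     1.323] [0.9 0.6 0.1] -0.0007897334324472191
```

Call:
jog_arm --targets '[{"slide": [12,-1,0],"turn": [0,0,3],"claw": 0},{"slide": [12,-1,0],"turn": [0,0,3],"claw": 0},{"slide": [12,0,0],"turn": [0,0,3],"claw": 0},{"slide": [12,0,0],"turn": [0,0,3],"claw": 0},{"slide": [0,0,0],"turn": [0,0,0],"claw": 0}]'

```text
t: 10.58
eef_pos: [602.0, -59.7, 15.4]
tcp_rot: [3.141, 0.0, 1.531]
ft_force: [0.1, -0.2, 0.3]
opening: 0.008
grip_force: 0.0
```

```bash
python3 -c "
from est import *
rep(630,48,-.03)"
```

```text
scene [ 6.40154e+02  5.92170e+01 -2.10000e-02] -966 bay C [54.7 13.3] a [ 52.2 153.2] b [  57.1 -126.6] rel yaw 0.017
side [ 6.69088e+02  1.23200e+01 -1.95000e-01] -479 bay C [ 85.4 -32.4] a [107.2 105.8] b [  63.5 -170.7] rel yaw -0.157
both [6.31313e+02 5.18700e+01 1.90000e-02] -1193 bay C [46.1  5.6] a [ 38.2 145.4] b [  54.1 -134.1] rel yaw 0.057
10.675 [601.2 -59.5  15.5] [-3.141 -0.     1.53 ] [-0.   0.7 -0.2] 0.005081095397672705
```

Call:
jog_arm --targets '[{"slide": [-30,10,0],"turn": [0,0,-10],"claw": 0},{"slide": [-20,20,0],"turn": [0,0,-10],"claw": 0},{"slide": [0,20,0],"turn": [0,0,-10],"claw": 0},{"slide": [0,20,0],"turn": [0,0,-10],"claw": 50},{"slide": [0,18,0],"turn": [0,0,-10],"claw": 100}]'

```text
t: 11.3
eef_pos: [551.2, 29.3, 15.8]
tcp_rot: [-3.142, 0.0, 0.652]
ft_force: [-0.1, 0.3, 0.4]
opening: 0.161
grip_force: 0.0
```

Call:
jog_arm --targets '[{"slide": [0,0,0],"turn": [0,0,-10],"claw": 100},{"slide": [0,0,0],"turn": [0,0,-10],"claw": 100},{"slide": [0,0,0],"turn": [0,0,-10],"claw": 100},{"slide": [0,0,0],"turn": [0,0,-10],"claw": 100},{"slide": [0,0,0],"turn": [0,0,0],"claw": 100}]'

```text
t: 11.92
eef_pos: [551.3, 28.7, 15.7]
tcp_rot: [3.141, 0.0, -0.038]
ft_force: [-0.4, 0.3, 0.2]
opening: 0.686
grip_force: 0.0
```

```bash
python3 -c "
from est import *
rep(632,50,0)
cv2.imwrite('pics/p6.png',np.vstack([cv2.resize(sc['frame'][170:280,260:410],None,fx=4,fy=4)[:340],cv2.resize(si['frame'][180:265,230:380],None,fx=3,fy=3)[:255].copy() if 0 else cv2.resize(si['frame'][185:250,230:380],None,fx=4,fy=4)]))"
```

```text
scene [ 6.37662e+02  5.75520e+01 -1.80000e-02] -1221 bay C [52.2 11.5] a [ 49.4 151.5] b [  55.1 -128.4] rel yaw 0.02
side [ 6.65887e+02  1.64210e+01 -2.09000e-01] -466 bay C [ 82.  -28.5] a [105.8 109.5] b [  58.2 -166.4] rel yaw -0.171
both [6.29751e+02 5.60130e+01 2.80000e-02] -1473 bay C [44.4  9.7] a [ 35.2 149.4] b [  53.6 -130. ] rel yaw 0.066
12.025 [551.5  28.7  15.7] [ 3.141  0.    -0.035] [0.5 0.7 0. ] 0.7697534552964909
```

View pics/p6.png

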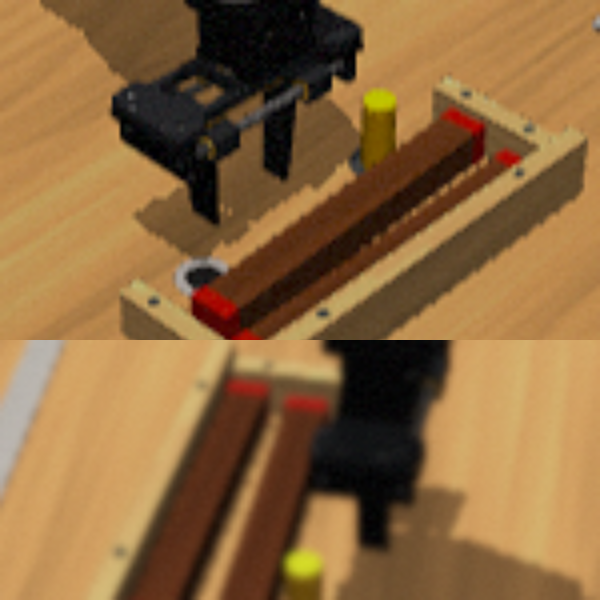

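The blank is behind the stake with both ends inside the bay, and a roughly even gap to the stored one. Next is a flat push with both fingers spread.

Call:
jog_arm --targets '[{"slide": [14,-0.5,-4],"turn": [0,0,0],"claw": 100},{"slide": [14,-0.5,0],"turn": [0,0,0],"claw": 100},{"slide": [14,-0.5,0],"turn": [0,0,0],"claw": 100},{"slide": [14,-0.5,0],"turn": [0,0,0],"claw": 100},{"slide": [8,-0.3,0],"turn": [0,0,0],"claw": 100}]'

```text
t: 12.65
eef_pos: [616.5, 26.5, 11.6]
tcp_rot: [3.141, 0.0, -0.038]
ft_force: [-1.5, 0.1, 1.5]
opening: 1.0
grip_force: 0.9
```

Call:
jog_arm --targets '[{"slide": [3,0,0],"turn": [0,0,0],"claw": 100},{"slide": [2,0,0],"turn": [0,0,0],"claw": 100}]'

```text
t: 12.9
eef_pos: [620.5, 26.5, 11.6]
tcp_rot: [3.141, 0.0, -0.038]
ft_force: [-0.8, -0.4, -0.1]
opening: 0.996
grip_force: 0.5
```

Call:
jog_arm --targets '[{"slide": [1.5,0,0],"turn": [0,0,0],"claw": 100},{"slide": [0,0,0],"turn": [0,0,0],"claw": 100}]'

```text
t: 13.15
eef_pos: [621.9, 26.5, 11.6]
tcp_rot: [3.141, 0.001, -0.038]
ft_force: [-2.5, 0.1, -0.7]
opening: 0.996
grip_force: 1.1
```

Call:
jog_arm --targets '[{"slide": [1.5,0,0],"turn": [0,0,0],"claw": 100},{"slide": [0,0,0],"turn": [0,0,0],"claw": 100}]'

```text
t: 13.4
eef_pos: [621.9, 26.5, 11.6]
tcp_rot: [3.141, 0.004, -0.038]
ft_force: [-9.6, -2.4, 5.2]
opening: 1.0
grip_force: 4.8
```

Call:
jog_arm --targets '[{"slide": [1,0,0],"turn": [0,0,0],"claw": 100},{"slide": [0,0,0],"turn": [0,0,0],"claw": 100}]'

```text
t: 13.65
eef_pos: [621.9, 26.5, 11.6]
tcp_rot: [3.141, 0.006, -0.038]
ft_force: [-14.5, -1.0, 9.0]
opening: 1.001
grip_force: 7.1
```

```bash
python3 -c "
from m import *
s=state();print(np.round(s['eef_pos'],1),np.round(s['ft_force'],1),np.round(s['moment'],2))
cv2.imwrite('pics/p7.png',np.vstack([cv2.resize(sc['frame'][170:280,260:410],None,fx=4,fy=4)[:360],cv2.resize(si['frame'][190:250,230:380],None,fx=4,fy=4)]))"
```

```text
[622.   26.5  11.6] [-14.3  -1.3   8.3] [-0.12  2.53  0.15]
```

View pics/p7.png

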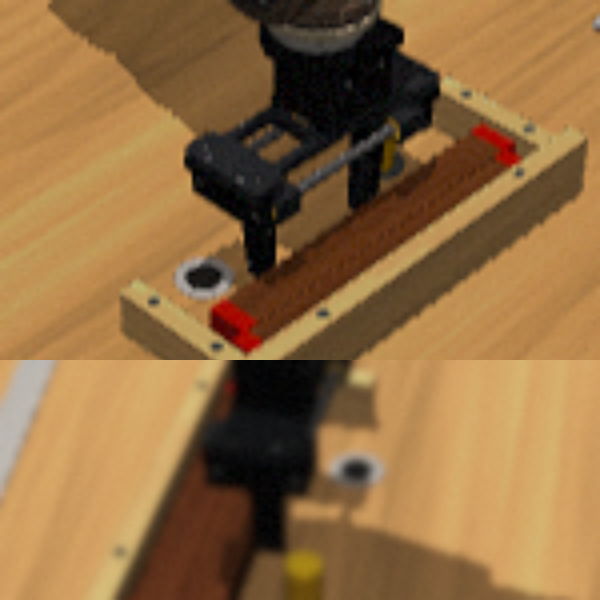

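The push reached a solid stop at bay x ≈ 38, and the two blanks are touching along their whole length. I'll back off and check.

Call:
jog_arm --targets '[{"slide": [-10,0,0],"turn": [0,0,0],"claw": 100},{"slide": [-30,0,0],"turn": [0,0,0],"claw": 100},{"slide": [-30,0,40],"turn": [0,0,0],"claw": 100},{"slide": [-50,0,40],"turn": [0,0,0],"claw": 100},{"slide": [-50,0,40],"turn": [0,0,0],"claw": 100}]'

```text
t: 14.38
eef_pos: [455.8, 26.6, 130.8]
tcp_rot: [3.142, -0.001, -0.039]
ft_force: [0.4, -0.3, 1.2]
opening: 1.002
grip_force: 0.0
```

```bash
python3 -c "
from m import *
cv2.imwrite('pics/p8.png',np.vstack([cv2.resize(sc['frame'][180:280,280:410],None,fx=4,fy=4)[:320],cv2.resize(si['frame'][190:260,250:380],None,fx=4,fy=4)]))"
```

```text
(no output)
```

View pics/p8.png

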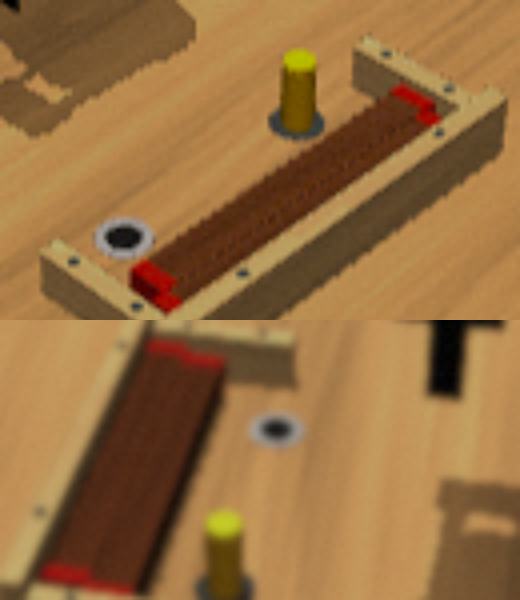

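Both views show the blank lying flush against the stored one along its full length, inside the rails and behind the stake. I'll hand it in.

```bash
python3 -c "
from cell import *
print(job_done())"
```

```text
the job is handed in; nothing more can be done
None
```

The blank is pushed home flat against the stored one, behind the stake; the tape measure, block plane and glue bottle were not touched, and I handed the job in after about 14.5 s of robot time (no verdict returned).

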